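Nest the bowl covers

TASK

These domed bowl covers were put away badly: some are nested with sizes left out, others lie about. Take the nest apart and build one complete nest of all the covers in the middle of the cork mat, all upside down (knob down), the biggest at the bottom and each next smaller one lying level and centred inside the one below; leave everything else on the worktop where it is.

Things in the scene. Friction and masses are not known exactly. Their poses are not given: they have to be found in the camera images.
- red_mid (a point): Steel domed cover, red rim 92 mm across, black knob; starts upside down (mouth up); about 80 g, may be absent. Point on its axis 27 mm above the knob's foot (27 below the rim's top); z out of the mouth. Smallest. All covers are alike but for width, 54 mm tall: weighted flat knob 48 mm across and 14 mm high, dome, rim. All stand steadily on the knob.
- yellow_mid (a point): Steel domed cover, yellow rim 108 mm across, black knob; starts upside down (mouth up); about 90 g, may be absent. Point on its axis 27 mm above the knob's foot (27 below the rim's top); z out of the mouth. On every cover the dome widens from 68 mm across (14 mm up) to nearly full width (42 mm up).
- green_mid (a point): Steel domed cover, green rim 124 mm across, black knob; starts upside down (mouth up); about 100 g. Point on its axis 27 mm above the knob's foot (27 below the rim's top); z out of the mouth. On every cover the rim is an upright band from 42 to 54 mm up, 8 mm thick; it can be pinched from above, one finger in the mouth, one outside.
- blue_mid (a point): Steel domed cover, blue rim 140 mm across, black knob; starts upside down (mouth up); about 110 g, may be absent. Point on its axis 27 mm above the knob's foot (27 below the rim's top); z out of the mouth. In every cover the floor of the mouth is flat, 62 mm across, 18 mm above the knob's foot.
- orange_mid (a point): Steel domed cover, orange rim 156 mm across, black knob; starts upside down (mouth up); about 120 g. Point on its axis 27 mm above the knob's foot (27 below the rim's top); z out of the mouth. Biggest. A cover lying in any bigger one rests with its knob on that one's floor, so it is 18 mm higher and its rim stands clear above.
- mat_top (a point): Round cork mat, 170 mm across and 8 mm thick, fixed to the worktop: the centre of its top face. Its place varies.
- lemon_mid (a point): Lemon, 72x57x58 mm, bystander near the front edge: its centre.
- tomato_mid (a point): Tomato, 56x58x62 mm, bystander near the front edge: its centre.
- salt_mid (a point): Salt shaker, 44 mm across and 90 mm high, bystander at the back: half-way up. The other things at the back stand beyond x = 0.72 and are up to 0.23 m high; on the right a notepad and pen lie flat beyond y = -0.39, keys beyond y = -0.33.
There are look-alikes about, which are no part of the job. Leave any purple look-alike of the part that bears red_mid alone.

How it is judged:
By the outcome, as a careful person would: the job done as asked, in the order asked, and still so for the second after the job is handed in, with the robot touching nothing.
Of cover_red, cover_yellow, cover_blue only 2 to 3 are there at a start; the rules pass over those that are not, and their reading is None.
At some moment in a run one of cover_yellow, cover_blue, cover_orange may be knocked a few centimetres aside while the robot is not near it.
It also fails if it takes over 210 s, if anything falls off the work surface, if the arm or the gripper's body presses on something with over 40 N, if the wrist force passes 120 N, or if a joint passes its speed limit or range.

ROBOT

A 7-joint arm with a two-finger parallel gripper is mounted at the origin on a cart in front of the work surface, level with it; the furniture and walls round the work are solid. World frame = base frame: x ahead of the robot, y to its left, z up, the work surface at z = 0. Lengths are in mm, angles in rad, forces in N, time in s.
With the tool pointing down it reaches from about 400 to 850 mm from the base axis. Payload 6.9 kg.
Tool frame: the origin (TCP) lies at the very end of the fingers, on their centre line; the grasp point (between the pads) lies 19 mm behind it; z points along the fingers, y is the line along which they close (so a half turn about z gives the same grasp; the last joint's range is limited). The gripper opens to 85 mm and grips with 20 to 120 N. Pads are 22 mm wide; open, the fingers measure 114 mm over their backs; the gripper's body (76 mm by 85 mm) begins 54 mm behind the grasp point. The pads swing forward as they close: fully open they stand 13 mm farther back than shut.
Start: joints at [-1.125, 0.507, -0.238, 1.5, 0.126, 1.149, -0.155], TCP at [208.33, 589.245, 231.275] pointing down, gripper open.
Joint ranges: [-3.08, 3.08], [-0.24, 2.05], [-1.43, 1.35], [0, 2.5], [-1.52, 4.66], [0.17, 1.96], [-2.89, 2.89]. Speed limits (rad/s): [2.39, 2.39, 3.14, 3.14, 3.14, 3.14, 3.14].

INTERFACE

Orientations are given as a rotation vector (axis times angle).
In Python, from plant import ctrl gives the robot as it stands.
- The arm moves only by the tool step_arm, never from a script. Its arguments are lists of equal length, an entry for each row: "dp": the shift along the tool's x, y, z in units of 25 mm (1.0 is 25 mm), a list of three; "dr": the turn, a rotation vector about the tool's x, y, z in units of 5 degrees (1.0 is 5 degrees), a list of three; "gripper": the opening, from 0 (shut) to 1 (fully open). In form: {"dp": [[dx, dy, dz], ...], "dr": [[ax, ay, az], ...], "gripper": [gripper, ...]}. A call has 1 to 10 rows; each row shifts and turns the commanded pose from where the row before left it, along the tool's axes as they then stand; what a row does not reach is not made up. A row lasts 1/8 s, in which the tool goes at most 62.5 mm and 10.7 degrees, less where a joint would pass 70% of its speed; a pose out of reach is approached as far as the arm can. A call is refused whole if a number of a shift passes 1 or a number of a turn 1, either way. A call with a gripper value outside its range is refused whole. The fingers move at their own pace and stop on an object; "grip_force" is the grip in N (left out, the last holds). Time passes only in rows, so rows that do not move let the fingers close. It gives the time, the measured TCP pose, the force, the opening and the grip force at its end, in the units of the state.
- ctrl.read_state(): the state, without advancing time (a new reading comes with each control period).
- ctrl.capture(name): name is "side" or "top" or "wrist"; returns (picture, depth): 420x560x3 uint8, blue, green, red; 420x560 float32, mm along the optical axis (not along the pixel's ray), 0 where there is no reading.
- ctrl.get_calibration(name): a dict with "K" (3x3 intrinsics, pixels), "rvec" (rotation vector, rad) and "tvec" (3), from world to camera coordinates, as OpenCV has them. Camera axes: x right, y down, z forward; pixel columns grow to the right and rows downward; lengths in mm; the calibration is good to about 2 mm. A picture is of the moment at which its call begins: read the wrist's pose just before it. get_calibration takes no time and is no camera call; for the wrist camera it gives the pose at the moment of the call.
- ctrl.close_job(): hands the job in; it is judged then, once.
The state is a dict: "time": time; "joints": joint angles; "dq": joint speeds; "joint_torque": joint torques, N m; "tool_pos": TCP position; "tcp_rot": TCP orientation; "contact_force": force on the tool from outside, world axes, zero at the start; "ft_torque": the same for the moment, N m; "gripper_width": finger opening in mm; "gripper_force": force on a finger pad.
Only numpy, scipy, OpenCV 4.12 (cv2) and the standard library are available. Lean on these libraries where they do the work, as an engineer would, in place of code of your own. Each camera call takes 0.05 s, during which the arm holds its last target. There are 200 camera calls.

## Working session

There is one attempt and no reset: what is moved stays moved. The work goes in short steps, Python scripts to look and compute and a tool call to move; the robot and the scene stay as the last step left them, time stands still between calls to the robot, and variables do not carry over. Pictures are saved under pics/ and viewed, at most 14 in all, crops included, and the job is handed in when it is done.

Besides the shell and the picture viewer there is one more tool, called after "Request:" as name(argument=value, ...) on one line, values as JSON. step_arm: Moves the arm, as the interface text tells. Its arguments: {"type":"object","properties":{"dp":{"type":"array"},"dr":{"type":"array"},"gripper":{"type":"array"},"grip_force":{"type":"number"}},"required":["dp","dr","gripper"]}

```bash
ls; mkdir -p pics; cat > h.py <<'E'
import numpy as np, cv2
from plant import ctrl
def cap(n):
    c=ctrl.get_calibration(n); im,d=ctrl.capture(n); return im,d,c
def world(c,d):
    K=np.array(c["K"]);R=cv2.Rodrigues(np.array(c["rvec"],float))[0];t=np.array(c["tvec"],float).ravel()
    v,u=np.mgrid[:d.shape[0],:d.shape[1]]
    p=np.stack([(u-K[0,2])/K[0,0]*d,(v-K[1,2])/K[1,1]*d,d],-1)
    return (p-t)@R
E
python3 - <<'E'
from h import *
for n in("top","side"):
    im,d,c=cap(n); cv2.imwrite(f"pics/{n}0.png",im); np.savez(f"{n}0.npz",im=im,d=d,w=world(c,d))
s=ctrl.read_state(); print({k:np.round(s[k],3).tolist() for k in s})
E
```

```text
pics
{'time': 0.1, 'joints': [-1.126, 0.508, -0.237, 1.501, 0.126, 1.149, -0.155], 'dq': [0.0, 0.001, -0.001, -0.004, 0.001, 0.001, 0.0], 'joint_torque': [-0.004, -62.184, -2.195, -25.02, 0.012, 0.008, -0.0], 'tool_pos': [208.238, 588.82, 230.519], 'tcp_rot': [-0.531, -3.096, 0.002], 'contact_force': [-0.347, 0.033, 0.101], 'ft_torque': [0.076, -0.011, 0.006], 'gripper_force': 0.0, 'gripper_width': 85.23}
```

View pics/top0.png

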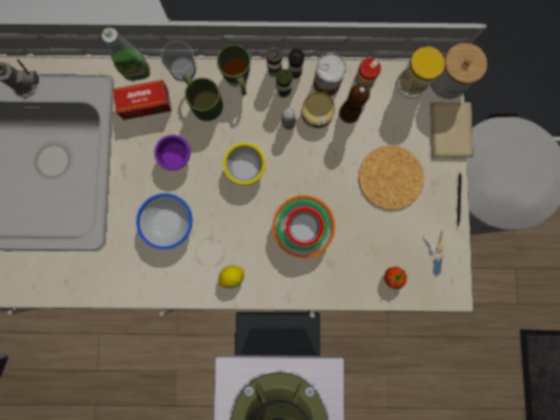

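View pics/side0.png

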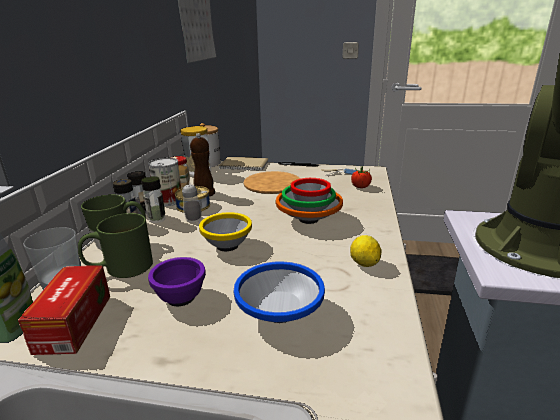

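The three things that could be mistaken for a cover are the purple look-alike at top (172,152), the cork lid jar at (319,108) and the faint ring mark at (210,250).

The covers in the top view are:
- **Nest:** red in green in orange at (304,227).
- **Yellow:** (244,164).
- **Blue:** (164,221).
- **Mat:** (391,178).

```bash
cat >> h.py <<'E'
R={"red":46,"yellow":54,"green":62,"blue":70,"orange":78}
HUE={"red":(0,4,170),"yellow":(24,34,0),"green":(60,88,0),"blue":(105,120,0),"orange":(6,14,0)}
def ray(c,px,z):
    K=np.array(c["K"]);Rm=cv2.Rodrigues(np.array(c["rvec"],float))[0];t=np.array(c["tvec"],float).ravel()
    u=cv2.undistortPoints(np.float64(px).reshape(-1,1,2),K,None).reshape(-1,2)
    dr=np.c_[u,np.ones(len(u))]@Rm; o=-Rm.T@t
    return o+dr*((z-o[2])/dr[:,2])[:,None]
def mask(im,col,smin=130,vmin=60):
    h=cv2.cvtColor(im,cv2.COLOR_BGR2HSV); lo,hi,alt=HUE[col]
    m=cv2.inRange(h,(lo,smin,vmin),(hi,255,255))
    if alt: m|=cv2.inRange(h,(alt,smin,vmin),(180,255,255))
    return m
def rim(im,c,col,z,near=None,win=110):
    """centre of the rim's outer circle at height z (rim top), fixed radius fit on outermost points"""
    from scipy.optimize import least_squares
    ys,xs=np.nonzero(mask(im,col)); P=ray(c,np.c_[xs,ys],z)[:,:2]
    ok=(P[:,0]>300)&(P[:,0]<800)&(abs(P[:,1])<600)
    if near is not None: ok&=np.hypot(*(P-near).T)<win
    P=P[ok]
    if len(P)<30: return None
    r=R[col]-4
    c0=np.array(near if near is not None else np.median(P,0),float)
    f=least_squares(lambda q:np.hypot(*(P-q).T)-r,c0,loss="soft_l1",f_scale=3)
    e=np.hypot(*(P-f.x).T)
    return np.r_[f.x,np.median(e),np.std(e),len(P)].round(1)
E
python3 - <<'E'
from h import *
c=ctrl.get_calibration("top"); z=np.load("top0.npz"); im,d,w=z["im"],z["d"],z["w"]
print(np.array(c["tvec"]),c["rvec"],c["K"][0])
for n,p in dict(orange=(304,227),green=(304,227),red=(304,227),yellow=(244,164),blue=(164,221)).items():
    zz={"orange":54,"green":72,"red":90}.get(n,54)
    print(n,rim(im,c,n,zz,ray(c,[p],zz)[0,:2],100))
h=cv2.cvtColor(im,cv2.COLOR_BGR2HSV)
m=cv2.inRange(h,(8,70,90),(22,220,255)); m[:,:350]=0;m[:140]=0;m[215:]=0
cn=max(cv2.findContours(m,0,2)[0],key=cv2.contourArea); (u,v),r=cv2.minEnclosingCircle(cn); print("mat",u,v,r,ray(c,[(u,v)],8), ray(c,[(u+r,v)],8))
for p in [(231,276),(396,278),(289,118),(172,152),(319,108),(205,98),(352,110),(280,310)]: print(p,w[p[1],p[0]].round(0), h[p[1],p[0]])
K=3; cv2.imwrite("pics/nest.png",cv2.resize(im[120:290,130:440],None,fx=2.5,fy=2.5,interpolation=2))
E
```

```text
[  10.12746867  536.89670475 1139.82531567] [ 2.16690305 -2.14912232  0.13055646] [465.08724839   0.         274.96839394]
orange [476.2 -55.4  73.1   5.  463. ]
green [477.3 -52.9  57.7   1.9 392. ]
red [472.9 -55.6  41.7   2.8 425. ]
yellow [631.2  93.1  49.5   2.6 435. ]
blue [485.8 288.   65.1   1.9 424. ]
mat 391.134765625 177.07876586914062 33.14767837524414 [[ 607.90487209 -285.92276842    8.        ]] [[ 608.60726488 -371.81284058    8.        ]]
(231, 276) [353. 119.  58.] [ 28 255 174]
(396, 278) [ 351. -282.   47.] [ 38 185  66]
(289, 118) [741. -18.  80.] [24 13 97]
(172, 152) [666. 281.  22.] [140 176 110]
(319, 108) [782. -97.  35.] [ 22 117 107]
(205, 98) [816. 202.  10.] [ 27 125  57]
(352, 110) [ 763. -175.   79.] [ 10 200  23]
(280, 310) [267.  -0.  -3.] [19 56 96]
```

View pics/nest.png

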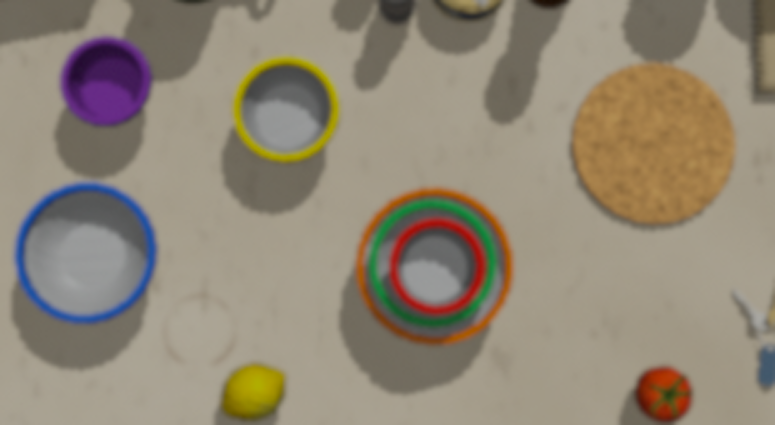

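Request:
step_arm(dp=[[0,0,0],[0,0,0],[0,0,0],[0,0,0],[-0.42,-0.96,0],[-0.42,-0.96,0],[-0.42,-0.96,0],[-0.42,-0.96,0],[-0.42,-0.96,0],[-0.42,-0.96,0]], dr=[[0,0,-0.97],[0,0,-0.97],[0,0,-0.97],[0,0,-0.97],[0,0,0],[0,0,0],[0,0,0],[0,0,0],[0,0,0],[0,0,0]], gripper=[0.45,0.45,0.45,0.45,0.45,0.45,0.45,0.45,0.45,0.45], grip_force=40)

```text
time: 1.35
tool_pos: [271.4, 444.1, 230.9]
tcp_rot: [-0.002, -3.141, 0.001]
contact_force: [0.8, -0.1, 0.0]
gripper_width: 38.1
gripper_force: 0.0
```

Request:
step_arm(dp=[[-0.42,-0.96,0],[-0.42,-0.96,0],[-0.42,-0.96,0],[-0.42,-0.96,0],[-0.42,-0.96,0],[-0.42,-0.96,0],[-0.42,-0.96,0],[-0.42,-0.96,0],[-0.42,-0.96,0],[-0.42,-0.96,0]], dr=[[0,0,0],[0,0,0],[0,0,0],[0,0,0],[0,0,0],[0,0,0],[0,0,0],[0,0,0],[0,0,0],[0,0,0]], gripper=[0.45,0.45,0.45,0.45,0.45,0.45,0.45,0.45,0.45,0.45])

```text
time: 2.6
tool_pos: [376.0, 204.1, 231.1]
tcp_rot: [-0.002, -3.141, 0.0]
contact_force: [0.9, 0.7, -0.7]
gripper_width: 38.6
gripper_force: 0.0
```

Request:
step_arm(dp=[[-0.42,-0.96,0],[-0.42,-0.96,0],[-0.42,-0.96,0],[-0.42,-0.96,0],[-0.42,-0.96,0],[-0.42,-0.96,0],[-0.42,-0.96,0],[-0.42,-0.96,0],[-0.42,-0.96,0],[0,0,0]], dr=[[0,0,0],[0,0,0],[0,0,0],[0,0,0],[0,0,0],[0,0,0],[0,0,0],[0,0,0],[0,0,0],[0,0,0]], gripper=[0.45,0.45,0.45,0.45,0.45,0.45,0.45,0.45,0.45,0.45])

```text
time: 3.85
tool_pos: [470.3, -13.0, 230.9]
tcp_rot: [-0.007, -3.141, 0.001]
contact_force: [-0.5, -0.2, -0.4]
gripper_width: 38.4
gripper_force: 0.0
```

```bash
python3 - <<'E'
from h import *
s=ctrl.read_state(); print(s["time"],s["tool_pos"],s["tcp_rot"],s["contact_force"],s["gripper_width"])
im,d,c=cap("wrist"); cv2.imwrite("pics/w1.png",im); np.savez("w1.npz",im=im,d=d,w=world(c,d))
p=s["tool_pos"]
for n,z in (("red",90),("green",72),("orange",54)): print(n,rim(im,c,n,z,(475,-55),100))
E
```

```text
3.85 [470.31818807 -12.97060429 230.90805249] [-7.25671788e-03 -3.14100552e+00  1.13813434e-03] [-0.47361277 -0.18730515 -0.36646331] 38.35421552658695
red [ 4.708e+02 -5.560e+01  4.150e+01  2.400e+00  2.532e+03]
green [ 4.751e+02 -5.300e+01  5.740e+01  2.100e+00  2.686e+03]
orange [ 4.746e+02 -5.540e+01  7.330e+01  3.000e+00  3.306e+03]
```

View pics/w1.png

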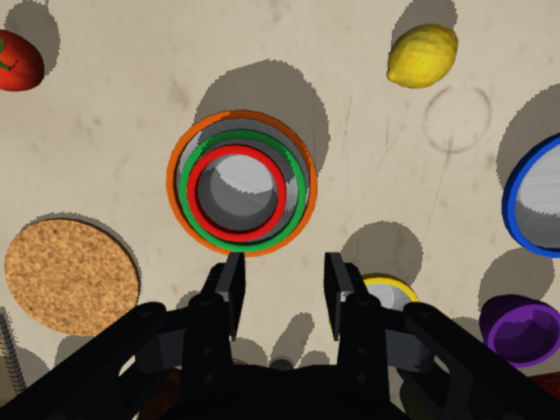

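Request:
step_arm(dp=[[0,0,1],[0,0,1],[0,0,1],[0,0,1],[0,0,1],[0,0,0.7],[0,0,0.4],[0,0,0]], dr=[[0,0,0],[0,0,0],[0,0,0],[0,0,0],[0,0,0],[0,0,0],[0,0,0],[0,0,0]], gripper=[0.45,0.45,0.45,0.45,0.45,0.45,0.45,0.45])

```text
time: 4.9
tool_pos: [469.7, -10.4, 78.5]
tcp_rot: [-0.001, -3.14, -0.0]
contact_force: [-0.0, -0.6, -0.3]
gripper_width: 38.6
gripper_force: 0.0
```

Request:
step_arm(dp=[[0,0,0],[0,0,0],[0,0,0],[0,0,0],[0,0,0],[0,0,0]], dr=[[0,0,0],[0,0,0],[0,0,0],[0,0,0],[0,0,0],[0,0,0]], gripper=[0,0,0,0,0,0])

```text
time: 5.65
tool_pos: [470.4, -10.8, 79.3]
tcp_rot: [0.002, 3.141, 0.0]
contact_force: [-1.3, 1.8, 6.5]
gripper_width: 6.0
gripper_force: 40.4
```

Request:
step_arm(dp=[[0,0,-0.4],[0,0,-0.8],[0,0,-1],[0,0,-1],[0,0,0]], dr=[[0,0,0],[0,0,0],[0,0,0],[0,0,0],[0,0,0]], gripper=[0,0,0,0,0])

```text
time: 6.28
tool_pos: [471.1, -11.2, 160.7]
tcp_rot: [0.002, 3.138, -0.0]
contact_force: [-0.3, -0.7, -0.8]
gripper_width: 6.0
gripper_force: 39.3
```

```bash
python3 - <<'E'
from h import *
s=ctrl.read_state(); print(s["time"],s["tool_pos"],s["tcp_rot"],s["contact_force"],s["gripper_width"])
im,d,c=cap("wrist"); cv2.imwrite("pics/w2.png",im)
for n,z in (("red",170),("green",72),("orange",54)): print(n,rim(im,c,n,z,(475,-55),100))
im,d,c=cap("side"); cv2.imwrite("pics/s2.png",im[120:280,180:420])
E
```

```text
6.275 [471.13183944 -11.17061776 160.66472711] [ 2.27442410e-03  3.13785431e+00 -1.10695498e-04] [-0.32392901 -0.66315942 -0.80049742] 5.983129665526635
red [ 4.699e+02 -5.070e+01  4.160e+01  3.000e+00  7.651e+03]
green [ 4.757e+02 -5.310e+01  5.780e+01  2.200e+00  2.569e+03]
orange [ 4.751e+02 -5.590e+01  7.360e+01  2.500e+00  3.541e+03]
```

View pics/w2.png

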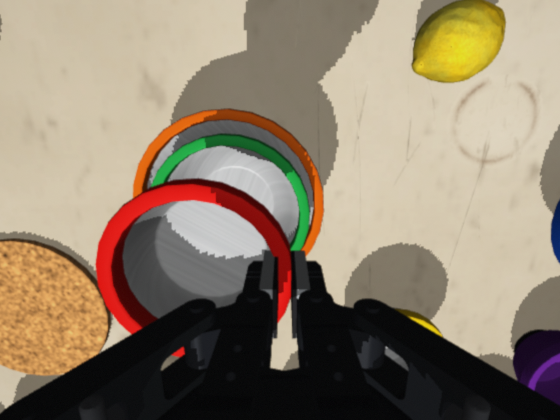

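Request:
step_arm(dp=[[-0.14,0.91,0],[-0.14,0.91,0],[-0.14,0.91,0],[-0.14,0.91,0],[-0.14,0.91,0],[-0.14,0.91,0],[-0.14,0.91,0],[-0.14,0.91,0],[0,0,0]], dr=[[0,0,0],[0,0,0],[0,0,0],[0,0,0],[0,0,0],[0,0,0],[0,0,0],[0,0,0],[0,0,0]], gripper=[0,0,0,0,0,0,0,0,0])

```text
time: 7.5
tool_pos: [497.6, 172.6, 157.6]
tcp_rot: [0.003, -3.14, -0.0]
contact_force: [-0.3, 0.0, -0.4]
gripper_width: 5.9
gripper_force: 39.3
```

Request:
step_arm(dp=[[0,0,1],[0,0,1],[0,0,1],[0,0,1],[0,0,0.4],[0,0,0.2],[0,0,0.1],[0,0,0]], dr=[[0,0,0],[0,0,0],[0,0,0],[0,0,0],[0,0,0],[0,0,0],[0,0,0],[0,0,0]], gripper=[0,0,0,0,0,0,0,0])

```text
time: 8.5
tool_pos: [498.6, 171.6, 42.9]
tcp_rot: [0.001, 3.14, 0.002]
contact_force: [-3.4, 1.1, 9.6]
gripper_width: 6.1
gripper_force: 44.9
```

Request:
step_arm(dp=[[0,0,0],[0,0,0],[0,0,0],[0,0,-0.5],[0,0,-1],[0,0,-1],[0,0,-1],[0,0,-0.5]], dr=[[0,0,0],[0,0,0],[0,0,0],[0,0,0],[0,0,0],[0,0,0],[0,0,0],[0,0,0]], gripper=[0.45,0.45,0.45,0.45,0.45,0.45,0.45,0.45])

```text
time: 9.5
tool_pos: [498.9, 171.1, 143.2]
tcp_rot: [0.002, 3.139, 0.001]
contact_force: [0.3, -0.6, -0.5]
gripper_width: 38.2
gripper_force: 0.0
```

Request:
step_arm(dp=[[0.13,-0.95,-0.3],[0.13,-0.95,-0.3],[0.13,-0.95,-0.3],[0.13,-0.95,-0.3],[0.13,-0.95,-0.3],[0.13,-0.95,-0.3],[0.13,-0.95,0],[0,0,0]], dr=[[0,0,0],[0,0,0],[0,0,0],[0,0,0],[0,0,0],[0,0,0],[0,0,0],[0,0,0]], gripper=[0.45,0.45,0.45,0.45,0.45,0.45,0.45,0.45])

```text
time: 10.5
tool_pos: [474.9, 2.9, 186.3]
tcp_rot: [-0.007, -3.141, 0.001]
contact_force: [0.4, 0.1, 0.2]
gripper_width: 38.4
gripper_force: 0.0
```

```bash
python3 - <<'E'
from h import *
s=ctrl.read_state(); print(s["time"],s["tool_pos"],s["tcp_rot"])
im,d,c=cap("wrist"); 
for n,z,p in (("red",54,(498,130)),("green",72,(475,-55)),("orange",54,(475,-55)),("yellow",54,(631,93)),("blue",54,(486,288))): print(n,rim(im,c,n,z,p,100))
im,d,c=cap("top"); 
for n,z,p in (("red",54,(498,130)),("yellow",54,(631,93)),("blue",54,(486,288))): print(n,rim(im,c,n,z,p,100))
E
```

```text
10.5 [474.91855134   2.89041465 186.33963263] [-7.13429536e-03 -3.14114189e+00  1.18717937e-03]
red [4.968e+02 1.266e+02 4.150e+01 2.800e+00 2.809e+03]
green [ 4.751e+02 -5.240e+01  5.720e+01  2.200e+00  3.553e+03]
orange [ 4.749e+02 -5.540e+01  7.340e+01  2.400e+00  4.172e+03]
yellow [627.2  92.3  49.9   3.  786. ]
blue [ 484.1  285.1   65.9    3.5 1586. ]
red [498.9 128.6  41.5   2.5 353. ]
yellow [631.   92.9  49.6   2.5 354. ]
blue [485.8 288.   65.1   1.8 418. ]
```

Request:
step_arm(dp=[[0,0,1],[0,0,1],[0,0,1],[0,0,1],[0,0,0.6],[0,0,0.35],[0,0,0],[0,0,0],[0,0,0]], dr=[[0,0,0],[0,0,0],[0,0,0],[0,0,0],[0,0,0],[0,0,0],[0,0,0],[0,0,0],[0,0,0]], gripper=[0.45,0.45,0.45,0.45,0.45,0.45,0.45,0,0])

```text
time: 11.72
tool_pos: [475.8, 4.8, 63.1]
tcp_rot: [0.002, 3.14, 0.0]
contact_force: [-1.2, 1.6, 1.2]
gripper_width: 5.8
gripper_force: 40.3
```

Request:
step_arm(dp=[[0,0,0],[0,0,0],[0,0,0],[0,0,-0.4],[0,0,-0.8],[0,0,-1],[0,0,-1],[0,0,-0.5],[0,0,0]], dr=[[0,0,0],[0,0,0],[0,0,0],[0,0,0],[0,0,0],[0,0,0],[0,0,0],[0,0,0],[0,0,0]], gripper=[0,0,0,0,0,0,0,0,0])

```text
time: 12.85
tool_pos: [475.6, 4.5, 155.6]
tcp_rot: [0.002, 3.14, -0.0]
contact_force: [0.4, -0.3, -0.8]
gripper_width: 6.1
gripper_force: 39.9
```

```bash
python3 - <<'E'
from h import *
s=ctrl.read_state(); p=s["tool_pos"]; print(s["time"],p,s["tcp_rot"],s["gripper_width"])
im,d,c=cap("wrist"); 
print("green",rim(im,c,"green",p[2]+11,(p[0],p[1]-57),100)); print("orange",rim(im,c,"orange",54,(475,-55),100))
E
```

```text
12.85 [475.62007079   4.49291364 155.62327744] [ 2.42835935e-03  3.14024770e+00 -1.85184340e-04] 6.0784311150636885
green [ 4.695e+02 -4.970e+01  5.690e+01  2.400e+00  9.188e+03]
orange [ 4.747e+02 -5.620e+01  7.400e+01  2.300e+00  2.698e+03]
```

Request:
step_arm(dp=[[-0.85,-0.19,0],[-0.85,-0.19,0],[-0.85,-0.19,0],[-0.85,-0.19,0],[-0.85,-0.19,0],[-0.85,-0.19,0],[-0.85,-0.19,0],[0,0,0]], dr=[[0,0,0],[0,0,0],[0,0,0],[0,0,0],[0,0,0],[0,0,0],[0,0,0],[0,0,0]], gripper=[0,0,0,0,0,0,0,0])

```text
time: 13.9
tool_pos: [624.3, -29.2, 153.1]
tcp_rot: [-0.003, -3.139, 0.0]
contact_force: [-0.6, 0.4, -1.1]
gripper_width: 5.6
gripper_force: 40.1
```

Request:
step_arm(dp=[[0,0,1],[0,0,1],[0,0,1],[0,0,0.8],[0,0,0.4],[0,0,0.15],[0,0,0.1],[0,0,0]], dr=[[0,0,0],[0,0,0],[0,0,0],[0,0,0],[0,0,0],[0,0,0],[0,0,0],[0,0,0]], gripper=[0,0,0,0,0,0,0,0])

```text
time: 14.9
tool_pos: [624.3, -28.2, 44.6]
tcp_rot: [0.001, 3.141, 0.001]
contact_force: [-2.4, 1.6, 3.4]
gripper_width: 5.8
gripper_force: 40.7
```

Request:
step_arm(dp=[[0,0,0],[0,0,0],[0,0,0],[0,0,-0.5],[0,0,-1],[0,0,-1],[0,0,-1],[0,0,-1],[0,0,-0.5]], dr=[[0,0,0],[0,0,0],[0,0,0],[0,0,0],[0,0,0],[0,0,0],[0,0,0],[0,0,0],[0,0,0]], gripper=[0.45,0.45,0.45,0.45,0.45,0.45,0.45,0.45,0.45])

```text
time: 16.02
tool_pos: [624.8, -28.8, 171.0]
tcp_rot: [0.002, 3.139, -0.0]
contact_force: [0.2, 0.5, -0.0]
gripper_width: 38.3
gripper_force: 0.0
```

Request:
step_arm(dp=[[0.86,0.26,0],[0.86,0.26,0],[0.86,0.26,0],[0.86,0.26,0],[0.86,0.26,0],[0.86,0.26,0],[0.86,0.26,0],[0,0,0]], dr=[[0,0,0],[0,0,0],[0,0,0],[0,0,0],[0,0,0],[0,0,0],[0,0,0],[0,0,0]], gripper=[0.45,0.45,0.45,0.45,0.45,0.45,0.45,0.45])

```text
time: 17.02
tool_pos: [472.3, 17.3, 169.0]
tcp_rot: [-0.0, -3.141, 0.0]
contact_force: [0.5, -0.7, 0.4]
gripper_width: 38.3
gripper_force: 0.0
```

```bash
cat > look.py <<'E'
import sys
from h import *
# usage: look.py cam col z x y [col z x y ...]
s=ctrl.read_state(); print(round(s["time"],1),np.round(s["tool_pos"],1),np.round(s["tcp_rot"],3),round(s["gripper_width"],1))
a=sys.argv[2:]
for cam in sys.argv[1].split(","):
    im,d,c=cap(cam)
    for i in range(0,len(a),4): print(cam,a[i],rim(im,c,a[i],float(a[i+1]),(float(a[i+2]),float(a[i+3])),100))
E
python3 look.py wrist,top orange 54 475 -56 green 54 625 -85 yellow 54 631 93 blue 54 486 288 red 54 498 128
```

```text
17.0 [472.3  17.3 169. ] [-0.    -3.141  0.   ] 38.3
wrist orange [ 4.739e+02 -5.470e+01  7.270e+01  2.900e+00  5.416e+03]
wrist green [616.3 -85.3  57.8   2.1 882. ]
wrist yellow [625.8  92.6  49.9   3.4 680. ]
wrist blue [ 483.9  285.2   65.8    3.5 1775. ]
wrist red [4.968e+02 1.268e+02 4.150e+01 2.800e+00 3.074e+03]
top orange [476.1 -55.1  73.4   2.9 172. ]
top green [618.4 -85.   57.2   1.7 240. ]
top yellow [631.1  93.   49.5   2.6 341. ]
top blue [485.8 288.   65.1   1.8 419. ]
top red [498.9 128.   41.8   2.5 240. ]
```

Request:
step_arm(dp=[[-0.08,0.05,1],[0,0,1],[0,0,1],[0,0,1],[0,0,0.6],[0,0,0.4],[0,0,0],[0,0,0],[0,0,0]], dr=[[0,0,0],[0,0,0],[0,0,0],[0,0,0],[0,0,0],[0,0,0],[0,0,0],[0,0,0],[0,0,0]], gripper=[0.45,0.45,0.45,0.45,0.45,0.45,0.45,0,0])

```text
time: 18.25
tool_pos: [476.1, 18.2, 44.4]
tcp_rot: [0.002, 3.14, 0.0]
contact_force: [-0.7, -0.3, -0.9]
gripper_width: 6.4
gripper_force: 39.2
```

Request:
step_arm(dp=[[0,0,0],[0,0,0],[0,0,0],[0,0,-0.4],[0,0,-0.8],[0,0,-1],[0,0,-1],[0,0,-0.5],[0,0,0]], dr=[[0,0,0],[0,0,0],[0,0,0],[0,0,0],[0,0,0],[0,0,0],[0,0,0],[0,0,0],[0,0,0]], gripper=[0,0,0,0,0,0,0,0,0])

```text
time: 19.38
tool_pos: [476.0, 18.1, 137.0]
tcp_rot: [0.002, 3.14, -0.0]
contact_force: [-1.1, -0.1, -1.7]
gripper_width: 6.4
gripper_force: 39.3
```

```bash
python3 look.py wrist orange 148 475 -56
```

```text
19.4 [476.   18.1 137. ] [ 2.00e-03  3.14e+00 -0.00e+00] 6.4
wrist orange [ 4.6990e+02 -5.1600e+01  7.2100e+01  3.5000e+00  1.0923e+04]
```

Request:
step_arm(dp=[[-0.55,-0.92,0],[-0.55,-0.92,0],[-0.55,-0.92,0],[-0.55,-0.92,0],[-0.55,-0.92,0],[-0.55,-0.92,0],[-0.55,-0.92,0],[-0.55,-0.92,0],[-0.55,-0.92,0],[-0.53,-0.96,0]], dr=[[0,0,0],[0,0,0],[0,0,0],[0,0,0],[0,0,0],[0,0,0],[0,0,0],[0,0,0],[0,0,0],[0,0,0]], gripper=[0,0,0,0,0,0,0,0,0,0])

```text
time: 20.68
tool_pos: [612.0, -213.4, 134.4]
tcp_rot: [-0.001, -3.139, -0.001]
contact_force: [0.3, -0.1, -0.5]
gripper_width: 6.1
gripper_force: 39.4
```

Request:
step_arm(dp=[[0,0,0.7],[0,0,0.7],[0,0,0.7],[0,0,0]], dr=[[0,0,0],[0,0,0],[0,0,0],[0,0,0]], gripper=[0,0,0,0])

```text
time: 21.18
tool_pos: [611.0, -211.7, 81.5]
tcp_rot: [-0.0, -3.138, -0.002]
contact_force: [-1.5, -0.2, -0.6]
gripper_width: 6.5
gripper_force: 39.4
```

```bash
cat >> h.py <<'E'
def mat(im,c):
    h=cv2.cvtColor(im,cv2.COLOR_BGR2HSV); m=cv2.inRange(h,(8,70,60),(22,220,255))
    ys,xs=np.nonzero(m); P=ray(c,np.c_[xs,ys],8)[:,:2]; P=P[np.hypot(*(P-[608,-286]).T)<100]
    q,r=cv2.minEnclosingCircle(P.astype(np.float32)); return np.round([*q,r],1)
E
python3 - <<'E'
from h import *
im,d,c=cap("wrist"); s=ctrl.read_state(); z=s["tool_pos"][2]+10
print(s["tool_pos"],rim(im,c,"orange",z,(607,-286)),mat(im,c)); cv2.imwrite("pics/w3.png",im)
im,d,c=cap("top"); print(rim(im,c,"orange",z,(607,-286)))
E
```

```text
[ 611.77454371 -212.16664278   82.8098074 ] [ 6.0470e+02 -2.7970e+02  7.1200e+01  4.6000e+00  1.2146e+04] [ 607.  -285.1   99.8]
[ 605.2 -286.1   73.8    2.1   46. ]
```

View pics/w3.png

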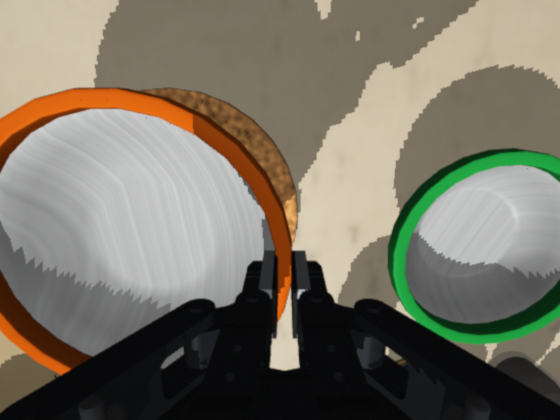

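Request:
step_arm(dp=[[-0.1,0,0.5],[0,0,0.4],[0,0,0.2],[0,0,0.15],[0,0,0]], dr=[[0,0,0],[0,0,0],[0,0,0],[0,0,0],[0,0,0]], gripper=[0,0,0,0,0])

```text
time: 21.9
tool_pos: [614.8, -213.1, 52.4]
tcp_rot: [-0.002, -3.141, 0.0]
contact_force: [-0.9, -0.8, 0.9]
gripper_width: 6.3
gripper_force: 39.3
```

Request:
step_arm(dp=[[0,0,0],[0,0,0],[0,0,0],[0,0,-0.5],[0,0,-1],[0,0,-1],[0,0,-1],[0,0,-1],[0,0,-1],[0,0,0]], dr=[[0,0,0],[0,0,0],[0,0,0],[0,0,0],[0,0,0],[0,0,0],[0,0,0],[0,0,0],[0,0,0],[0,0,0]], gripper=[0.45,0.45,0.45,0.45,0.45,0.45,0.45,0.45,0.45,0.45])

```text
time: 23.15
tool_pos: [616.1, -213.4, 193.2]
tcp_rot: [0.002, 3.137, -0.002]
contact_force: [-0.2, -0.0, -0.3]
gripper_width: 38.3
gripper_force: 0.0
```

```bash
python3 look.py wrist,top orange 62 607 -286 green 54 618 -85 blue 54 486 288 yellow 54 631 93
```

```text
23.1 [ 616.1 -213.4  193.2] [ 2.000e-03  3.137e+00 -2.000e-03] 38.3
wrist orange [ 6.073e+02 -2.845e+02  7.230e+01  3.000e+00  5.675e+03]
wrist green [ 6.178e+02 -8.790e+01  5.710e+01  2.500e+00  3.542e+03]Traceback (most recent call last):
  File "look.py", line 8, in <module>
    for i in range(0,len(a),4): print(cam,a[i],rim(im,c,a[i],float(a[i+1]),(float(a[i+2]),float(a[i+3])),100))
                                               ~~~^^^^^^^^^^^^^^^^^^^^^^^^^^^^^^^^^^^^^^^^^^^^^^^^^^^^^^^^^^^
  File "h.py", line 25, in rim
    ys,xs=np.nonzero(mask(im,col)); P=ray(c,np.c_[xs,ys],z)[:,:2]
                                      ~~~^^^^^^^^^^^^^^^^^^
  File "h.py", line 14, in ray
    u=cv2.undistortPoints(np.float64(px).reshape(-1,1,2),K,None).reshape(-1,2)
      ~~~~~~~~~~~~~~~~~~~^^^^^^^^^^^^^^^^^^^^^^^^^^^^^^^^^^^^^^^
cv2.error: OpenCV(4.12.0) /io/opencv/modules/calib3d/src/undistort.dispatch.cpp:347: error: (-215:Assertion failed) CV_IS_MAT(_src) && CV_IS_MAT(_dst) && (_src->rows == 1 || _src->cols == 1) && (_dst->rows == 1 || _dst->cols == 1) && _src->cols + _src->rows - 1 == _dst->rows + _dst->cols - 1 && (CV_MAT_TYPE(_src->type) == CV_32FC2 || CV_MAT_TYPE(_src->type) == CV_64FC2) && (CV_MAT_TYPE(_dst->type) == CV_32FC2 || CV_MAT_TYPE(_dst->type) == CV_64FC2) in function 'cvUndistortPointsInternal'
```

Request:
step_arm(dp=[[0.22,0.94,0],[0.22,0.94,0],[0.22,0.94,0],[0.22,0.94,0],[0.22,0.94,0],[0.22,0.94,0],[0.22,0.94,0],[0.22,0.94,0],[0.22,0.94,0],[0.22,0.94,0]], dr=[[0,0,0],[0,0,0],[0,0,0],[0,0,0],[0,0,0],[0,0,0],[0,0,0],[0,0,0],[0,0,0],[0,0,0]], gripper=[0.45,0.45,0.45,0.45,0.45,0.45,0.45,0.45,0.45,0.45])

```text
time: 24.45
tool_pos: [559.4, 24.0, 190.1]
tcp_rot: [0.001, 3.142, 0.0]
contact_force: [0.9, 0.7, -0.4]
gripper_width: 38.5
gripper_force: 0.0
```

Request:
step_arm(dp=[[0.22,0.94,0],[0.22,0.94,0],[0.22,0.94,0],[0.22,0.94,0],[0.22,0.94,0],[0.22,0.94,0],[0.22,0.94,0],[0.22,0.94,0],[0.22,0.94,0],[0.22,0.94,0]], dr=[[0,0,0],[0,0,0],[0,0,0],[0,0,0],[0,0,0],[0,0,0],[0,0,0],[0,0,0],[0,0,0],[0,0,0]], gripper=[0.45,0.45,0.45,0.45,0.45,0.45,0.45,0.45,0.45,0.45])

```text
time: 25.7
tool_pos: [504.3, 258.7, 190.1]
tcp_rot: [0.001, 3.142, 0.0]
contact_force: [0.4, 0.0, 1.0]
gripper_width: 38.3
gripper_force: 0.0
```

Request:
step_arm(dp=[[0.22,0.94,0],[0.22,0.94,0],[0.22,0.94,0],[0.22,0.94,0],[0,0,0]], dr=[[0,0,0],[0,0,0],[0,0,0],[0,0,0],[0,0,0]], gripper=[0.45,0.45,0.45,0.45,0.45])

```text
time: 26.32
tool_pos: [481.5, 354.0, 189.9]
tcp_rot: [0.005, -3.141, -0.002]
contact_force: [-0.1, 0.1, -0.4]
gripper_width: 38.6
gripper_force: 0.0
```

```bash
python3 look.py wrist blue 54 486 288; python3 look.py top orange 62 607 -286 green 54 618 -85 yellow 54 631 93 red 54 498 128 blue 54 486 288
```

```text
26.3 [481.5 354.  189.9] [ 5.000e-03 -3.141e+00 -2.000e-03] 38.6
wrist blue [4.844e+02 2.894e+02 6.500e+01 2.300e+00 3.724e+03]
26.4 [482.4 352.1 189.9] [ 2.000e-03 -3.141e+00  0.000e+00] 38.2
top orange [ 610.1 -286.6   72.2    2.9  284. ]
top green [618.6 -85.3  57.2   1.6 299. ]
top yellow [631.3  93.1  49.6   2.6 430. ]
top red [498.9 128.8  41.3   2.4 346. ]
top blue [485.8 288.2  65.1   2.  436. ]
```

Request:
step_arm(dp=[[-0.09,0.05,1],[0,0,1],[0,0,1],[0,0,1],[0,0,1],[0,0,0.5],[0,0,0.3],[0,0,0],[0,0,0],[0,0,0]], dr=[[0,0,0],[0,0,0],[0,0,0],[0,0,0],[0,0,0],[0,0,0],[0,0,0],[0,0,0],[0,0,0],[0,0,0]], gripper=[0.45,0.45,0.45,0.45,0.45,0.45,0.45,0.45,0,0])

```text
time: 27.68
tool_pos: [486.2, 352.7, 45.8]
tcp_rot: [0.002, 3.14, 0.001]
contact_force: [-2.5, -0.0, 2.2]
gripper_width: 5.3
gripper_force: 45.2
```

Request:
step_arm(dp=[[0,0,0],[0,0,0],[0,0,0],[0,0,-0.4],[0,0,-0.8],[0,0,-1],[0,0,-1],[0,0,-1],[0,0,-0.5],[0,0,0]], dr=[[0,0,0],[0,0,0],[0,0,0],[0,0,0],[0,0,0],[0,0,0],[0,0,0],[0,0,0],[0,0,0],[0,0,0]], gripper=[0,0,0,0,0,0,0,0,0,0])

```text
time: 28.92
tool_pos: [486.0, 352.4, 163.1]
tcp_rot: [0.002, 3.141, 0.001]
contact_force: [-0.2, 0.5, -2.9]
gripper_width: 5.3
gripper_force: 44.3
```

```bash
python3 look.py wrist blue 173 486 288
```

```text
28.9 [486.  352.4 163.1] [2.000e-03 3.141e+00 1.000e-03] 5.3
wrist blue [4.8000e+02 2.9200e+02 6.4400e+01 2.8000e+00 1.0983e+04]
```

Request:
step_arm(dp=[[-0.21,-0.95,0],[-0.21,-0.95,0],[-0.21,-0.95,0],[-0.21,-0.95,0],[-0.21,-0.95,0],[-0.21,-0.95,0],[-0.21,-0.95,0],[-0.21,-0.95,0],[-0.21,-0.95,0],[-0.21,-0.95,0]], dr=[[0,0,0],[0,0,0],[0,0,0],[0,0,0],[0,0,0],[0,0,0],[0,0,0],[0,0,0],[0,0,0],[0,0,0]], gripper=[0,0,0,0,0,0,0,0,0,0])

```text
time: 30.22
tool_pos: [537.3, 113.8, 161.2]
tcp_rot: [-0.002, -3.139, 0.001]
contact_force: [0.4, -0.1, -1.4]
gripper_width: 5.0
gripper_force: 44.3
```

Request:
step_arm(dp=[[-0.21,-0.95,0],[-0.21,-0.95,0],[-0.21,-0.95,0],[-0.21,-0.95,0],[-0.21,-0.95,0],[-0.21,-0.95,0],[-0.21,-0.95,0],[-0.21,-0.95,0],[-0.21,-0.95,0],[-0.21,-0.95,0]], dr=[[0,0,0],[0,0,0],[0,0,0],[0,0,0],[0,0,0],[0,0,0],[0,0,0],[0,0,0],[0,0,0],[0,0,0]], gripper=[0,0,0,0,0,0,0,0,0,0])

```text
time: 31.48
tool_pos: [589.5, -123.4, 161.0]
tcp_rot: [-0.002, -3.139, -0.001]
contact_force: [0.3, -0.0, -1.2]
gripper_width: 5.3
gripper_force: 44.3
```

Request:
step_arm(dp=[[-0.21,-0.95,0],[-0.21,-0.95,0],[-0.21,-0.95,0],[-0.21,-0.95,0],[0,0,0.5],[0,0,0.5],[0,0,0.3],[0,0,0]], dr=[[0,0,0],[0,0,0],[0,0,0],[0,0,0],[0,0,0],[0,0,0],[0,0,0],[0,0,0]], gripper=[0,0,0,0,0,0,0,0])

```text
time: 32.48
tool_pos: [610.7, -216.7, 129.2]
tcp_rot: [0.0, -3.14, -0.001]
contact_force: [0.1, 0.6, -0.0]
gripper_width: 5.2
gripper_force: 44.3
```

```bash
python3 look.py wrist,top blue 137 608 -285 orange 62 608 -285
```

```text
32.5 [ 610.7 -216.7  129.2] [ 0.00e+00 -3.14e+00 -1.00e-03] 5.2
wrist blue [ 6.0400e+02 -2.7650e+02  6.4100e+01  3.8000e+00  1.3521e+04]
wrist orange [ 6.079e+02 -2.860e+02  7.410e+01  2.600e+00  2.732e+03]
top blue [ 604.  -281.5   65.9    1.7   75. ]
top orange [ 611.7 -287.7   74.     1.6   60. ]
```

Request:
step_arm(dp=[[-0.18,-0.16,0],[0,0,0.7],[0,0,0.7],[0,0,0.4],[0,0,0.25],[0,0,0.15],[0,0,0]], dr=[[0,0,0],[0,0,0],[0,0,0],[0,0,0],[0,0,0],[0,0,0],[0,0,0]], gripper=[0,0,0,0,0,0,0])

```text
time: 33.45
tool_pos: [615.7, -221.8, 75.0]
tcp_rot: [0.002, 3.142, -0.0]
contact_force: [-2.0, -0.1, -1.8]
gripper_width: 5.2
gripper_force: 44.3
```

Request:
step_arm(dp=[[0,0,0.1],[0,0,0.05],[0,0,0]], dr=[[0,0,0],[0,0,0],[0,0,0]], gripper=[0,0,0])

```text
time: 33.83
tool_pos: [616.0, -221.5, 71.8]
tcp_rot: [0.001, 3.141, 0.0]
contact_force: [-0.2, 0.7, 2.3]
gripper_width: 5.0
gripper_force: 44.0
```

Request:
step_arm(dp=[[0,0,0],[0,0,0],[0,0,0],[0,0,-0.5],[0,0,-1],[0,0,-1],[0,0,-1],[0,0,-1],[0,0,-0.3],[0,0,0]], dr=[[0,0,0],[0,0,0],[0,0,0],[0,0,0],[0,0,0],[0,0,0],[0,0,0],[0,0,0],[0,0,0],[0,0,0]], gripper=[0.45,0.45,0.45,0.45,0.45,0.45,0.45,0.45,0.45,0.45])

```text
time: 35.08
tool_pos: [615.6, -221.8, 191.7]
tcp_rot: [0.002, 3.141, -0.001]
contact_force: [0.7, 0.6, 0.1]
gripper_width: 38.9
gripper_force: 0.0
```

```bash
python3 look.py wrist,top blue 80 608 -285 orange 62 608 -285 green 54 618 -85
```

```text
35.1 [ 615.6 -221.8  191.7] [ 2.000e-03  3.141e+00 -1.000e-03] 38.9
wrist blue [ 6.083e+02 -2.847e+02  6.440e+01  2.800e+00  5.099e+03]
wrist orange [ 6.083e+02 -2.861e+02  7.430e+01  2.300e+00  2.541e+03]
wrist green [ 6.178e+02 -8.800e+01  5.710e+01  2.600e+00  3.614e+03]
top blue [ 609.8 -285.4   66.     1.9  136. ]
top orange [ 611.2 -288.4   73.8    1.5   76. ]
top green [618.5 -85.3  57.1   1.6 295. ]
```

Request:
step_arm(dp=[[-0.01,0.97,0],[-0.01,0.97,0],[-0.01,0.97,0],[-0.01,0.97,0],[-0.01,0.97,0],[-0.01,0.97,0],[-0.01,0.97,0],[0,0.97,0],[0,0,1],[0,0,0]], dr=[[0,0,0],[0,0,0],[0,0,0],[0,0,0],[0,0,0],[0,0,0],[0,0,0],[0,0,0],[0,0,0],[0,0,0]], gripper=[0.45,0.45,0.45,0.45,0.45,0.45,0.45,0.45,0.45,0.45])

```text
time: 36.42
tool_pos: [616.0, -25.4, 164.6]
tcp_rot: [0.002, -3.138, -0.001]
contact_force: [-0.6, -0.5, 0.3]
gripper_width: 38.4
gripper_force: 0.0
```

```bash
python3 look.py wrist green 54 618 -86
```

```text
36.4 [616.  -25.4 164.6] [ 2.000e-03 -3.138e+00 -1.000e-03] 38.4
wrist green [ 6.177e+02 -8.520e+01  5.720e+01  2.200e+00  3.595e+03]
```

Request:
step_arm(dp=[[-0.03,-0.04,1],[0,0,1],[0,0,1],[0,0,1],[0,0,0.5],[0,0,0.25],[0,0,0],[0,0,0],[0,0,0],[0,0,0]], dr=[[0,0,0],[0,0,0],[0,0,0],[0,0,0],[0,0,0],[0,0,0],[0,0,0],[0,0,0],[0,0,0],[0,0,0]], gripper=[0.45,0.45,0.45,0.45,0.45,0.45,0.45,0,0,0])

```text
time: 37.72
tool_pos: [618.6, -28.6, 48.1]
tcp_rot: [0.002, 3.141, 0.0]
contact_force: [-0.4, 0.6, 2.5]
gripper_width: 5.1
gripper_force: 41.5
```

Request:
step_arm(dp=[[0,0,0],[0,0,0],[0,0,-0.4],[0,0,-0.8],[0,0,-1],[0,0,-1],[0,0,-1],[0,0,-0.5],[0,0,0]], dr=[[0,0,0],[0,0,0],[0,0,0],[0,0,0],[0,0,0],[0,0,0],[0,0,0],[0,0,0],[0,0,0]], gripper=[0,0,0,0,0,0,0,0,0])

```text
time: 38.85
tool_pos: [618.6, -28.9, 165.7]
tcp_rot: [0.002, 3.14, -0.0]
contact_force: [0.4, -0.4, -0.9]
gripper_width: 5.0
gripper_force: 41.1
```

```bash
python3 look.py wrist green 173 618 -86
```

```text
38.9 [618.6 -28.9 165.7] [ 2.00e-03  3.14e+00 -0.00e+00] 5.0
wrist green [ 6.160e+02 -8.280e+01  5.670e+01  2.400e+00  8.407e+03]
```

Request:
step_arm(dp=[[0.03,-0.89,0],[0.03,-0.89,0],[0.03,-0.89,0],[0.03,-0.89,0],[0.03,-0.89,0],[0.03,-0.89,0],[0.03,-0.89,0],[0.03,-0.89,0],[0.03,-0.88,0],[0,0,0]], dr=[[0,0,0],[0,0,0],[0,0,0],[0,0,0],[0,0,0],[0,0,0],[0,0,0],[0,0,0],[0,0,0],[0,0,0]], gripper=[0,0,0,0,0,0,0,0,0,0])

```text
time: 40.15
tool_pos: [610.7, -231.7, 164.8]
tcp_rot: [-0.008, -3.141, 0.002]
contact_force: [-0.8, 0.2, -1.2]
gripper_width: 5.2
gripper_force: 41.1
```

Request:
step_arm(dp=[[0,0,0.5],[0,0,0.5],[0,0,0.3],[0,0,0]], dr=[[0,0,0],[0,0,0],[0,0,0],[0,0,0]], gripper=[0,0,0,0])

```text
time: 40.65
tool_pos: [611.0, -228.0, 131.4]
tcp_rot: [-0.001, -3.14, -0.001]
contact_force: [-0.2, -0.3, -1.4]
gripper_width: 5.2
gripper_force: 41.1
```

```bash
python3 look.py wrist,top green 138 608 -285 blue 80 608 -285
```

```text
40.6 [ 611.  -228.   131.4] [-1.00e-03 -3.14e+00 -1.00e-03] 5.2
wrist green [ 6.085e+02 -2.820e+02  5.680e+01  2.400e+00  8.428e+03]
wrist blue [ 6.091e+02 -2.862e+02  6.600e+01  2.300e+00  3.226e+03]
top green [ 609.1 -283.9   57.9    1.6   66. ]
top blue [ 610.9 -285.8   66.1    2.1  135. ]
```

Request:
step_arm(dp=[[-0.03,-0.05,0.5],[0,0,0.5],[0,0,0.3],[0,0,0.2],[0,0,0.1],[0,0,0]], dr=[[0,0,0],[0,0,0],[0,0,0],[0,0,0],[0,0,0],[0,0,0]], gripper=[0,0,0,0,0,0])

```text
time: 41.5
tool_pos: [612.2, -230.0, 92.7]
tcp_rot: [0.002, 3.141, -0.0]
contact_force: [-0.5, 0.4, -0.9]
gripper_width: 5.4
gripper_force: 41.2
```

Request:
step_arm(dp=[[0,0,0.06],[0,0,0]], dr=[[0,0,0],[0,0,0]], gripper=[0,0])

```text
time: 41.75
tool_pos: [612.6, -229.4, 91.8]
tcp_rot: [0.001, 3.141, 0.001]
contact_force: [-0.4, 3.1, 4.9]
gripper_width: 5.0
gripper_force: 41.8
```

Request:
step_arm(dp=[[0,0,0],[0,0,0],[0,0,0],[0,0,-0.5],[0,0,-1],[0,0,-1],[0,0,-1],[0,0,-0.8],[0,0,0]], dr=[[0,0,0],[0,0,0],[0,0,0],[0,0,0],[0,0,0],[0,0,0],[0,0,0],[0,0,0],[0,0,0]], gripper=[0.45,0.45,0.45,0.45,0.45,0.45,0.45,0.45,0.45])

```text
time: 42.88
tool_pos: [613.1, -230.4, 201.0]
tcp_rot: [0.002, 3.138, -0.002]
contact_force: [-0.1, -0.7, -0.8]
gripper_width: 38.4
gripper_force: 0.0
```

```bash
python3 look.py wrist,top green 98 608 -285 blue 80 608 -285; python3 look.py top yellow 54 631 93 red 54 498 128
```

```text
42.9 [ 613.1 -230.4  201. ] [ 2.000e-03  3.138e+00 -2.000e-03] 38.4
wrist green [ 6.093e+02 -2.863e+02  5.720e+01  2.200e+00  3.979e+03]
wrist blue [ 6.094e+02 -2.864e+02  6.620e+01  2.100e+00  2.235e+03]
top green [ 609.7 -285.8   58.2    2.1  143. ]
top blue [ 610.9 -286.3   65.8    2.3  190. ]
43.0 [ 611.9 -229.9  198.4] [-2.000e-03 -3.141e+00  0.000e+00] 38.9
top yellow [631.2  93.1  49.5   2.5 422. ]
top red [498.9 128.7  41.4   2.4 345. ]
```

Request:
step_arm(dp=[[-0.04,0.93,0],[-0.04,0.93,0],[-0.04,0.93,0],[-0.04,0.93,0],[-0.04,0.93,0],[-0.04,0.93,0],[-0.04,0.93,0],[-0.04,0.93,0],[-0.04,0.93,0],[-0.04,0.93,0]], dr=[[0,0,0],[0,0,0],[0,0,0],[0,0,0],[0,0,0],[0,0,0],[0,0,0],[0,0,0],[0,0,0],[0,0,0]], gripper=[0.45,0.45,0.45,0.45,0.45,0.45,0.45,0.45,0.45,0.45])

```text
time: 44.28
tool_pos: [622.2, 4.6, 198.6]
tcp_rot: [0.001, 3.141, 0.0]
contact_force: [-0.5, 0.1, 0.1]
gripper_width: 38.8
gripper_force: 0.0
```

Request:
step_arm(dp=[[-0.05,0.93,0],[-0.05,0.93,0],[-0.05,0.93,0],[-0.05,0.93,0],[-0.05,0.93,0],[-0.05,0.93,0],[0,0,0.5],[0,0,0.5],[0,0,0]], dr=[[0,0,0],[0,0,0],[0,0,0],[0,0,0],[0,0,0],[0,0,0],[0,0,0],[0,0,0],[0,0,0]], gripper=[0.45,0.45,0.45,0.45,0.45,0.45,0.45,0.45,0.45])

```text
time: 45.4
tool_pos: [629.2, 140.1, 171.6]
tcp_rot: [-0.005, -3.138, 0.003]
contact_force: [-0.6, -0.7, -0.2]
gripper_width: 38.2
gripper_force: 0.0
```

```bash
python3 look.py wrist yellow 54 631 93; python3 look.py top green 98 609 -286 orange 62 609 -286 blue 80 609 -286
```

```text
45.4 [629.2 140.1 171.6] [-5.000e-03 -3.138e+00  3.000e-03] 38.2
wrist yellow [6.296e+02 9.380e+01 4.880e+01 2.700e+00 3.620e+03]
45.5 [629.7 140.4 172.6] [-5.00e-03 -3.14e+00  2.00e-03] 38.5
top green [ 609.9 -285.4   57.9    2.1  448. ]
top orange [ 611.5 -288.3   73.9    1.7  138. ]
top blue [ 610.9 -286.5   65.9    2.1  239. ]
```

Request:
step_arm(dp=[[0,0.1,1],[0,0,1],[0,0,1],[0,0,1],[0,0,0.7],[0,0,0.3],[0,0,0],[0,0,0],[0,0,0],[0,0,0]], dr=[[0,0,0],[0,0,0],[0,0,0],[0,0,0],[0,0,0],[0,0,0],[0,0,0],[0,0,0],[0,0,0],[0,0,0]], gripper=[0.45,0.45,0.45,0.45,0.45,0.45,0.45,0,0,0])

```text
time: 46.75
tool_pos: [630.5, 144.7, 49.2]
tcp_rot: [0.002, 3.14, 0.001]
contact_force: [0.2, 0.9, 1.0]
gripper_width: 5.3
gripper_force: 38.0
```

Request:
step_arm(dp=[[0,0,0],[0,0,0],[0,0,-0.4],[0,0,-0.8],[0,0,-1],[0,0,-1],[0,0,-1],[0,0,-1],[0,0,0]], dr=[[0,0,0],[0,0,0],[0,0,0],[0,0,0],[0,0,0],[0,0,0],[0,0,0],[0,0,0],[0,0,0]], gripper=[0,0,0,0,0,0,0,0,0])

```text
time: 47.88
tool_pos: [630.9, 144.4, 180.7]
tcp_rot: [0.003, 3.138, 0.001]
contact_force: [-0.8, -0.3, -1.5]
gripper_width: 5.2
gripper_force: 37.9
```

```bash
python3 look.py wrist yellow 185 630 93
```

```text
47.9 [630.9 144.4 180.7] [3.000e-03 3.138e+00 1.000e-03] 5.2
wrist yellow [6.322e+02 9.820e+01 4.890e+01 3.300e+00 8.950e+03]
```

Request:
step_arm(dp=[[0.05,-0.9,0],[0.05,-0.9,0],[0.05,-0.9,0],[0.05,-0.9,0],[0.05,-0.9,0],[0.05,-0.9,0],[0.05,-0.9,0],[0.05,-0.9,0],[0.05,-0.9,0],[0.05,-0.9,0]], dr=[[0,0,0],[0,0,0],[0,0,0],[0,0,0],[0,0,0],[0,0,0],[0,0,0],[0,0,0],[0,0,0],[0,0,0]], gripper=[0,0,0,0,0,0,0,0,0,0])

```text
time: 49.18
tool_pos: [617.2, -82.0, 178.5]
tcp_rot: [-0.002, -3.142, 0.0]
contact_force: [0.7, 0.0, -1.1]
gripper_width: 5.7
gripper_force: 37.9
```

Request:
step_arm(dp=[[0.05,-0.9,0],[0.05,-0.9,0],[0.05,-0.9,0],[0.05,-0.9,0],[0.05,-0.9,0],[0.05,-0.9,0],[0.05,-0.85,0],[0,0,0.5],[0,0,0.5],[0,0,0]], dr=[[0,0,0],[0,0,0],[0,0,0],[0,0,0],[0,0,0],[0,0,0],[0,0,0],[0,0,0],[0,0,0],[0,0,0]], gripper=[0,0,0,0,0,0,0,0,0,0])

```text
time: 50.42
tool_pos: [607.7, -234.9, 151.7]
tcp_rot: [0.001, -3.139, -0.003]
contact_force: [-0.1, 0.6, -1.1]
gripper_width: 5.6
gripper_force: 37.9
```

```bash
python3 look.py wrist,top yellow 157 609 -286 green 98 609 -286
```

```text
50.4 [ 607.7 -234.9  151.7] [ 1.000e-03 -3.139e+00 -3.000e-03] 5.6
wrist yellow [ 6.088e+02 -2.804e+02  4.870e+01  3.400e+00  9.045e+03]
wrist green [ 6.098e+02 -2.869e+02  5.810e+01  2.100e+00  2.846e+03]
top yellow [ 610.9 -283.4   50.     2.2   96. ]
top green [ 611.1 -285.9   58.1    2.2  135. ]
```

Request:
step_arm(dp=[[-0.02,-0.05,0.5],[0,0,0.5],[0,0,0.3],[0,0,0.2],[0,0,0.1],[0,0,0]], dr=[[0,0,0],[0,0,0],[0,0,0],[0,0,0],[0,0,0],[0,0,0]], gripper=[0,0,0,0,0,0])

```text
time: 51.28
tool_pos: [608.9, -238.0, 113.5]
tcp_rot: [0.002, 3.142, -0.0]
contact_force: [1.1, -0.4, -0.8]
gripper_width: 5.3
gripper_force: 37.9
```

Request:
step_arm(dp=[[0,0,0.08],[0,0,0.05],[0,0,0]], dr=[[0,0,0],[0,0,0],[0,0,0]], gripper=[0,0,0])

```text
time: 51.65
tool_pos: [609.3, -237.1, 111.2]
tcp_rot: [0.001, 3.14, 0.001]
contact_force: [-0.9, 2.4, 5.4]
gripper_width: 5.1
gripper_force: 38.7
```

Request:
step_arm(dp=[[0,0,0],[0,0,0],[0,0,0],[0,0,-0.5],[0,0,-1],[0,0,-1],[0,0,-1],[0,0,-0.5],[0,0,0]], dr=[[0,0,0],[0,0,0],[0,0,0],[0,0,0],[0,0,0],[0,0,0],[0,0,0],[0,0,0],[0,0,0]], gripper=[0.45,0.45,0.45,0.45,0.45,0.45,0.45,0.45,0.45])

```text
time: 52.78
tool_pos: [609.2, -238.2, 211.4]
tcp_rot: [0.002, 3.14, -0.001]
contact_force: [1.7, 0.2, -0.2]
gripper_width: 38.4
gripper_force: 0.0
```

```bash
python3 look.py wrist,top yellow 116 609 -286 green 98 609 -286; python3 look.py top red 54 498 128
```

```text
52.8 [ 609.2 -238.2  211.4] [ 2.00e-03  3.14e+00 -1.00e-03] 38.4
wrist yellow [ 6.101e+02 -2.860e+02  4.890e+01  2.800e+00  4.167e+03]
wrist green [ 6.098e+02 -2.869e+02  5.830e+01  2.000e+00  2.086e+03]
top yellow [ 611.3 -286.    50.     2.7  194. ]
top green [ 610.9 -286.2   58.     2.2  182. ]
52.9 [ 608.4 -237.9  209.5] [-2.00e-03 -3.14e+00 -0.00e+00] 38.7
top red [498.6 128.8  41.2   2.3 333. ]
```

Request:
step_arm(dp=[[0.26,0.96,0],[0.26,0.96,0],[0.26,0.96,0],[0.26,0.96,0],[0.26,0.96,0],[0.26,0.96,0],[0.26,0.96,0],[0.26,0.96,0],[0.26,0.96,0],[0.26,0.96,0]], dr=[[0,0,0],[0,0,0],[0,0,0],[0,0,0],[0,0,0],[0,0,0],[0,0,0],[0,0,0],[0,0,0],[0,0,0]], gripper=[0.45,0.45,0.45,0.45,0.45,0.45,0.45,0.45,0.45,0.45])

```text
time: 54.18
tool_pos: [543.4, 3.2, 209.9]
tcp_rot: [-0.002, -3.141, 0.0]
contact_force: [0.4, 0.7, 0.2]
gripper_width: 38.4
gripper_force: 0.0
```

Request:
step_arm(dp=[[0.26,0.96,0],[0.26,0.96,0],[0.26,0.96,0],[0.26,0.96,0],[0.26,0.96,0],[0.26,0.96,0],[0.26,0.96,0],[0,0,1],[0,0,0.5],[0,0,0]], dr=[[0,0,0],[0,0,0],[0,0,0],[0,0,0],[0,0,0],[0,0,0],[0,0,0],[0,0,0],[0,0,0],[0,0,0]], gripper=[0.45,0.45,0.45,0.45,0.45,0.45,0.45,0.45,0.45,0.45])

```text
time: 55.42
tool_pos: [498.1, 169.6, 171.8]
tcp_rot: [-0.003, -3.139, 0.002]
contact_force: [0.9, -0.0, 0.3]
gripper_width: 38.6
gripper_force: 0.0
```

```bash
python3 look.py wrist red 54 498 128
```

```text
55.4 [498.1 169.6 171.8] [-3.000e-03 -3.139e+00  2.000e-03] 38.6
wrist red [4.971e+02 1.293e+02 4.150e+01 2.300e+00 2.864e+03]
```

Request:
step_arm(dp=[[0.03,0.02,1],[0,0,1],[0,0,1],[0,0,1],[0,0,0.7],[0,0,0.3],[0,0,0],[0,0,0],[0,0,0],[0,0,0]], dr=[[0,0,0],[0,0,0],[0,0,0],[0,0,0],[0,0,0],[0,0,0],[0,0,0],[0,0,0],[0,0,0],[0,0,0]], gripper=[0.45,0.45,0.45,0.45,0.45,0.45,0.45,0,0,0])

```text
time: 56.72
tool_pos: [498.5, 171.0, 48.5]
tcp_rot: [0.002, 3.14, 0.001]
contact_force: [0.1, 0.3, 3.9]
gripper_width: 5.5
gripper_force: 40.1
```

Request:
step_arm(dp=[[0,0,0],[0,0,0],[0,0,-0.4],[0,0,-0.8],[0,0,-1],[0,0,-1],[0,0,-1],[0,0,-1],[0,0,-0.8],[0,0,0]], dr=[[0,0,0],[0,0,0],[0,0,0],[0,0,0],[0,0,0],[0,0,0],[0,0,0],[0,0,0],[0,0,0],[0,0,0]], gripper=[0,0,0,0,0,0,0,0,0,0])

```text
time: 57.98
tool_pos: [498.6, 170.6, 199.2]
tcp_rot: [0.002, 3.139, 0.001]
contact_force: [-0.2, 0.1, -1.0]
gripper_width: 5.5
gripper_force: 39.6
```

```bash
python3 look.py wrist red 203 498 128
```

```text
58.0 [498.6 170.6 199.2] [2.000e-03 3.139e+00 1.000e-03] 5.5
wrist red [4.980e+02 1.301e+02 4.210e+01 2.300e+00 6.038e+03]
```

Request:
step_arm(dp=[[-0.25,-0.92,0],[-0.25,-0.92,0],[-0.25,-0.92,0],[-0.25,-0.92,0],[-0.25,-0.92,0],[-0.25,-0.92,0],[-0.25,-0.92,0],[-0.25,-0.92,0],[-0.25,-0.92,0],[-0.25,-0.92,0]], dr=[[0,0,0],[0,0,0],[0,0,0],[0,0,0],[0,0,0],[0,0,0],[0,0,0],[0,0,0],[0,0,0],[0,0,0]], gripper=[0,0,0,0,0,0,0,0,0,0])

```text
time: 59.28
tool_pos: [559.6, -60.3, 196.3]
tcp_rot: [-0.002, -3.139, -0.0]
contact_force: [0.5, 0.0, -0.4]
gripper_width: 5.7
gripper_force: 39.6
```

Request:
step_arm(dp=[[-0.25,-0.92,0],[-0.25,-0.92,0],[-0.25,-0.92,0],[-0.25,-0.92,0],[-0.25,-0.92,0],[-0.25,-0.92,0],[-0.25,-0.92,0],[-0.25,-0.92,0],[0,0,0.7],[0,0,0]], dr=[[0,0,0],[0,0,0],[0,0,0],[0,0,0],[0,0,0],[0,0,0],[0,0,0],[0,0,0],[0,0,0],[0,0,0]], gripper=[0,0,0,0,0,0,0,0,0,0])

```text
time: 60.52
tool_pos: [609.2, -244.0, 178.7]
tcp_rot: [-0.003, -3.139, -0.002]
contact_force: [-0.1, 0.8, -1.5]
gripper_width: 5.1
gripper_force: 39.6
```

```bash
python3 look.py wrist,top red 185 609 -286 yellow 116 609 -286 green 98 609 -286
```

```text
60.5 [ 609.2 -244.   178.7] [-3.000e-03 -3.139e+00 -2.000e-03] 5.1
wrist red [ 6.072e+02 -2.822e+02  4.090e+01  3.400e+00  7.502e+03]
wrist yellow [ 615.3 -285.9   50.1    2.3 2259. ]
wrist green [ 6.100e+02 -2.865e+02  5.810e+01  2.200e+00  2.659e+03]
top red [ 610.8 -283.4   41.9    3.2   76. ]
top yellow [ 617.1 -284.6   50.     2.5  171. ]
top green [ 611.  -286.    58.1    2.2  179. ]
```

```bash
python3 - <<'E'
from h import *
im,d,c=cap("wrist"); im2,_,_=cap("side"); 
a=cv2.resize(im2[140:220,240:380],(560,320)); cv2.imwrite("pics/w4.png",np.vstack([im[100:360],a]))
E
```

```text
(no output)
```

View pics/w4.png

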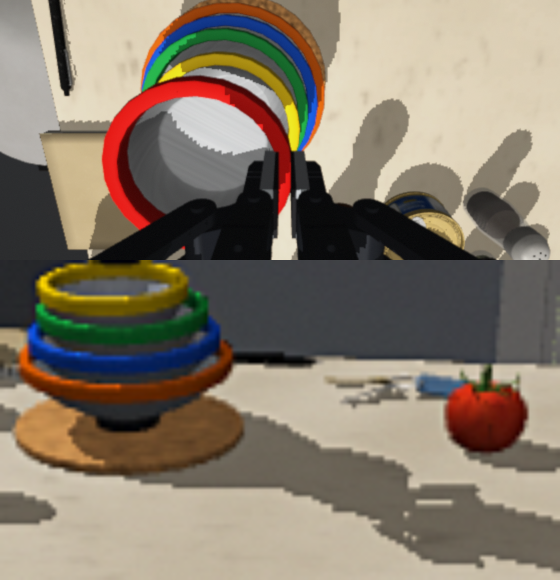

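Between my last two looks yellow was shifted about 6 mm toward +x in the nest. I'll set red centred in yellow, then lift the pair by yellow's rim and recentre it.

Request:
step_arm(dp=[[-0.26,-0.05,0],[0,0,0.6],[0,0,0.5],[0,0,0.4],[0,0,0.2],[0,0,0.15],[0,0,0]], dr=[[0,0,0],[0,0,0],[0,0,0],[0,0,0],[0,0,0],[0,0,0],[0,0,0]], gripper=[0,0,0,0,0,0,0])

```text
time: 61.6
tool_pos: [616.5, -244.8, 133.9]
tcp_rot: [-0.002, -3.141, -0.0]
contact_force: [0.3, 0.7, -0.2]
gripper_width: 5.5
gripper_force: 39.6
```

```bash
python3 look.py wrist,top red 138 614 -286 yellow 116 614 -286 
```

```text
61.6 [ 616.5 -244.8  133.9] [-2.000e-03 -3.141e+00 -0.000e+00] 5.5
wrist red [ 6.149e+02 -2.838e+02  4.140e+01  3.500e+00  7.608e+03]
wrist yellow [ 6.154e+02 -2.857e+02  5.010e+01  2.300e+00  3.773e+03]
top red [ 617.1 -284.2   41.9    4.4   88. ]
top yellow [ 617.5 -285.    50.1    2.8  161. ]
```

Pinching yellow with red nested in it isn't possible, because there's no gap for the inner finger. Red goes aside first.

Request:
step_arm(dp=[[0,0,-0.6],[0,0,-1],[0,0,-0.8],[0.58,0.93,0],[0.58,0.93,0],[0.58,0.93,0],[0.58,0.93,0],[0.58,0.93,0],[0.58,0.93,0],[0.58,0.93,0]], dr=[[0,0,0],[0,0,0],[0,0,0],[0,0,0],[0,0,0],[0,0,0],[0,0,0],[0,0,0],[0,0,0],[0,0,0]], gripper=[0,0,0,0,0,0,0,0,0,0])

```text
time: 62.95
tool_pos: [515.3, -81.2, 195.5]
tcp_rot: [0.002, 3.139, -0.001]
contact_force: [0.2, -0.8, -0.1]
gripper_width: 5.6
gripper_force: 39.6
```

Request:
step_arm(dp=[[0.58,0.93,0],[0,0,1],[0,0,1],[0,0,1],[0,0,1],[0,0,1],[0,0,0.4],[0,0,0.2],[0,0,0]], dr=[[0,0,0],[0,0,0],[0,0,0],[0,0,0],[0,0,0],[0,0,0],[0,0,0],[0,0,0],[0,0,0]], gripper=[0,0,0,0,0,0,0,0,0])

```text
time: 64.08
tool_pos: [501.3, -58.7, 54.6]
tcp_rot: [0.002, 3.141, -0.0]
contact_force: [-0.3, -0.1, -0.7]
gripper_width: 5.4
gripper_force: 39.6
```

Request:
step_arm(dp=[[0,0,0.15],[0,0,0.1],[0,0,0],[0,0,0],[0,0,0],[0,0,0],[0,0,-0.5],[0,0,-1],[0,0,-1],[0,0,-1]], dr=[[0,0,0],[0,0,0],[0,0,0],[0,0,0],[0,0,0],[0,0,0],[0,0,0],[0,0,0],[0,0,0],[0,0,0]], gripper=[0,0,0,0.45,0.45,0.45,0.45,0.45,0.45,0.45])

```text
time: 65.32
tool_pos: [500.8, -58.6, 136.9]
tcp_rot: [0.002, 3.141, -0.0]
contact_force: [0.4, 1.5, 0.1]
gripper_width: 38.4
gripper_force: 0.0
```

Request:
step_arm(dp=[[0,0,-1],[0,0,-0.8],[-0.57,-0.88,0],[-0.57,-0.88,0],[-0.57,-0.88,0],[-0.57,-0.88,0],[-0.57,-0.88,0],[-0.57,-0.88,0],[-0.57,-0.88,0],[-0.57,-0.88,0]], dr=[[0,0,0],[0,0,0],[0,0,0],[0,0,0],[0,0,0],[0,0,0],[0,0,0],[0,0,0],[0,0,0],[0,0,0]], gripper=[0.45,0.45,0.45,0.45,0.45,0.45,0.45,0.45,0.45,0.45])

```text
time: 66.58
tool_pos: [614.8, -235.4, 181.2]
tcp_rot: [0.002, 3.141, 0.0]
contact_force: [-0.1, 0.4, -0.9]
gripper_width: 38.1
gripper_force: 0.0
```

```bash
python3 look.py wrist,top yellow 116 614 -286 green 98 610 -286 blue 80 610 -286 orange 62 610 -286 red 54 500 -101
```

```text
66.6 [ 614.8 -235.4  181.2] [2.000e-03 3.141e+00 0.000e+00] 38.1
wrist yellow [ 6.148e+02 -2.846e+02  4.880e+01  2.900e+00  5.346e+03]
wrist green [ 6.101e+02 -2.866e+02  5.810e+01  2.100e+00  2.808e+03]
wrist blue [ 6.094e+02 -2.865e+02  6.620e+01  2.100e+00  2.523e+03]
wrist orange [ 6.084e+02 -2.862e+02  7.430e+01  2.300e+00  2.667e+03]
wrist red [ 5.022e+02 -1.030e+02  4.070e+01  3.100e+00  4.270e+03]
top yellow [ 616.6 -284.6   49.8    2.7  177. ]
top green [ 611.  -286.    58.1    2.2  164. ]
top blue [ 610.9 -286.4   65.8    2.3  197. ]
top orange [ 611.5 -288.3   73.6    1.7   92. ]
top red [501.4 -99.1  41.    2.3 323. ]
```

Request:
step_arm(dp=[[0,0,1],[0,0,1],[0,0,0.5],[0,0,0.25],[0,0,0],[0,0,0],[0,0,0],[0,0,0],[0,0,0],[0,0,-0.6]], dr=[[0,0,0],[0,0,0],[0,0,0],[0,0,0],[0,0,0],[0,0,0],[0,0,0],[0,0,0],[0,0,0],[0,0,0]], gripper=[0.45,0.45,0.45,0.45,0.45,0,0,0,0,0])

```text
time: 67.92
tool_pos: [613.7, -234.4, 125.8]
tcp_rot: [-0.002, -3.139, -0.001]
contact_force: [0.4, 0.2, -0.5]
gripper_width: 5.2
gripper_force: 38.5
```

Request:
step_arm(dp=[[0,0,-0.4],[0.21,-0.05,0],[0,0,0],[0,0,0]], dr=[[0,0,0],[0,0,0],[0,0,0],[0,0,0]], gripper=[0,0,0,0])

```text
time: 68.42
tool_pos: [609.0, -236.0, 136.2]
tcp_rot: [-0.002, -3.141, -0.0]
contact_force: [-1.1, 0.2, -1.4]
gripper_width: 5.2
gripper_force: 38.5
```

```bash
python3 look.py wrist,top yellow 141 610 -286 green 98 610 -286 blue 80 610 -286 orange 62 610 -286
```

```text
68.4 [ 609.  -236.   136.2] [-2.000e-03 -3.141e+00 -0.000e+00] 5.2
wrist yellow [ 6.096e+02 -2.811e+02  4.850e+01  3.400e+00  8.981e+03]
wrist green [ 6.101e+02 -2.870e+02  5.810e+01  2.100e+00  3.272e+03]
wrist blue [ 6.092e+02 -2.865e+02  6.610e+01  2.200e+00  3.478e+03]
wrist orange [ 6.084e+02 -2.863e+02  7.420e+01  2.300e+00  3.568e+03]
top yellow [ 611.4 -283.1   49.9    2.4  105. ]
top green [ 611.5 -286.2   58.1    2.1  126. ]
top blue [ 611.2 -285.9   65.9    2.3  163. ]
top orange [ 611.2 -288.5   73.7    2.1  104. ]
```

Request:
step_arm(dp=[[0,-0.04,0.5],[0,0,0.3],[0,0,0.12],[0,0,0.08],[0,0,0]], dr=[[0,0,0],[0,0,0],[0,0,0],[0,0,0],[0,0,0]], gripper=[0,0,0,0,0])

```text
time: 69.15
tool_pos: [609.5, -235.9, 112.2]
tcp_rot: [0.001, 3.141, 0.002]
contact_force: [-2.3, 3.4, 5.1]
gripper_width: 5.1
gripper_force: 39.3
```

Contact made. Now release, lift and go back to red.

Request:
step_arm(dp=[[0,0,0],[0,0,0],[0,0,0],[0,0,-0.5],[0,0,-1],[0,0,-1],[0,0,-1],[0,0,0]], dr=[[0,0,0],[0,0,0],[0,0,0],[0,0,0],[0,0,0],[0,0,0],[0,0,0],[0,0,0]], gripper=[0.45,0.45,0.45,0.45,0.45,0.45,0.45,0.45])

```text
time: 70.15
tool_pos: [610.6, -237.5, 202.1]
tcp_rot: [0.002, 3.137, -0.003]
contact_force: [-0.8, 0.8, -0.1]
gripper_width: 38.5
gripper_force: 0.0
```

```bash
python3 look.py wrist,top yellow 116 610 -286 green 98 610 -286 red 54 500 -101
```

```text
70.2 [ 610.6 -237.5  202.1] [ 2.000e-03  3.137e+00 -3.000e-03] 38.5
wrist yellow [ 6.093e+02 -2.846e+02  4.890e+01  2.800e+00  4.528e+03]
wrist green [ 6.102e+02 -2.868e+02  5.840e+01  2.000e+00  2.194e+03]
wrist red [ 5.017e+02 -1.027e+02  4.120e+01  3.000e+00  4.149e+03]
top yellow [ 610.8 -284.2   50.1    2.8  193. ]
top green [ 611.3 -286.    58.2    2.1  166. ]
top red [501.4 -99.1  41.    2.3 323. ]
```

Request:
step_arm(dp=[[0.54,0.89,0],[0.54,0.89,0],[0.54,0.89,0],[0.54,0.89,0],[0.54,0.89,0],[0.54,0.89,0],[0.54,0.89,0],[0.56,0.89,0],[0,0,1],[0,0,0]], dr=[[0,0,0],[0,0,0],[0,0,0],[0,0,0],[0,0,0],[0,0,0],[0,0,0],[0,0,0],[0,0,0],[0,0,0]], gripper=[0.45,0.45,0.45,0.45,0.45,0.45,0.45,0.45,0.45,0.45])

```text
time: 71.5
tool_pos: [499.4, -58.6, 172.3]
tcp_rot: [-0.001, -3.137, -0.0]
contact_force: [0.5, -0.1, 0.6]
gripper_width: 38.6
gripper_force: 0.0
```

```bash
python3 look.py wrist red 54 500 -101
```

```text
71.5 [499.4 -58.6 172.3] [-1.000e-03 -3.137e+00 -0.000e+00] 38.6
wrist red [ 4.999e+02 -9.940e+01  4.150e+01  2.400e+00  2.883e+03]
```

Request:
step_arm(dp=[[0,0,1],[0,0,1],[0,0,1],[0,0,1],[0,0,0.7],[0,0,0.3],[0,0,0],[0,0,0],[0,0,0],[0,0,0]], dr=[[0,0,0],[0,0,0],[0,0,0],[0,0,0],[0,0,0],[0,0,0],[0,0,0],[0,0,0],[0,0,0],[0,0,0]], gripper=[0.45,0.45,0.45,0.45,0.45,0.45,0.45,0,0,0])

```text
time: 72.8
tool_pos: [501.5, -58.8, 49.7]
tcp_rot: [0.002, 3.14, 0.0]
contact_force: [-0.8, 1.2, 3.8]
gripper_width: 4.4
gripper_force: 39.3
```

Request:
step_arm(dp=[[0,0,0],[0,0,0],[0,0,-0.4],[0,0,-0.8],[0,0,-1],[0,0,-1],[0,0,-1],[0,0,-1],[0,0,-0.8],[0,0,0]], dr=[[0,0,0],[0,0,0],[0,0,0],[0,0,0],[0,0,0],[0,0,0],[0,0,0],[0,0,0],[0,0,0],[0,0,0]], gripper=[0,0,0,0,0,0,0,0,0,0])

```text
time: 74.05
tool_pos: [501.6, -59.1, 200.5]
tcp_rot: [0.002, 3.139, -0.001]
contact_force: [-0.3, 0.3, -0.8]
gripper_width: 5.3
gripper_force: 38.8
```

```bash
python3 look.py wrist red 203 500 -100; python3 look.py top yellow 116 610 -286 green 98 610 -286
```

```text
74.0 [501.6 -59.1 200.5] [ 2.000e-03  3.139e+00 -1.000e-03] 5.3
wrist red [ 5.007e+02 -9.930e+01  4.190e+01  2.500e+00  6.093e+03]
74.1 [501.  -59.  199.4] [ 2.000e-03  3.141e+00 -0.000e+00] 5.5
top yellow [ 610.7 -284.5   50.     3.   559. ]
top green [ 611.2 -286.1   58.6    2.   225. ]
```

Request:
step_arm(dp=[[-0.55,-0.92,0],[-0.55,-0.92,0],[-0.55,-0.92,0],[-0.55,-0.92,0],[-0.55,-0.92,0],[-0.55,-0.92,0],[-0.55,-0.92,0],[-0.53,-0.94,0],[0,0,0.7],[0,0,0]], dr=[[0,0,0],[0,0,0],[0,0,0],[0,0,0],[0,0,0],[0,0,0],[0,0,0],[0,0,0],[0,0,0],[0,0,0]], gripper=[0,0,0,0,0,0,0,0,0,0])

```text
time: 75.4
tool_pos: [608.7, -243.1, 178.6]
tcp_rot: [-0.002, -3.136, -0.003]
contact_force: [0.0, -0.3, -0.0]
gripper_width: 5.6
gripper_force: 38.9
```

Request:
step_arm(dp=[[0,0,0.6],[0,0,0.5],[0,0,0.3],[0,0,0]], dr=[[0,0,0],[0,0,0],[0,0,0],[0,0,0]], gripper=[0,0,0,0])

```text
time: 75.9
tool_pos: [609.9, -243.3, 145.8]
tcp_rot: [-0.002, -3.14, -0.001]
contact_force: [0.2, -0.2, -0.1]
gripper_width: 5.7
gripper_force: 38.9
```

```bash
python3 look.py wrist,top red 148 610 -285 yellow 116 610 -286 green 98 610 -286
```

```text
75.9 [ 609.9 -243.3  145.8] [-2.00e-03 -3.14e+00 -1.00e-03] 5.7
wrist red [ 6.083e+02 -2.821e+02  4.120e+01  3.500e+00  7.484e+03]
wrist yellow [ 6.099e+02 -2.855e+02  5.010e+01  2.300e+00  3.290e+03]
wrist green [ 6.100e+02 -2.869e+02  5.820e+01  2.100e+00  3.290e+03]
top red [ 610.6 -283.5   41.8    2.1   90. ]
top yellow [ 611.3 -284.7   50.     2.9  179. ]
top green [ 611.3 -286.1   58.1    2.1  151. ]
```

Request:
step_arm(dp=[[-0.03,-0.07,0.3],[0,0,0.2],[0,0,0.1],[0,0,0.05],[0,0,0]], dr=[[0,0,0],[0,0,0],[0,0,0],[0,0,0],[0,0,0]], gripper=[0,0,0,0,0])

```text
time: 76.62
tool_pos: [611.1, -245.2, 130.3]
tcp_rot: [0.002, 3.141, -0.0]
contact_force: [0.1, -0.7, -1.2]
gripper_width: 5.0
gripper_force: 38.9
```

Request:
step_arm(dp=[[0,0,0.06],[0,0,0.03],[0,0,0]], dr=[[0,0,0],[0,0,0],[0,0,0]], gripper=[0,0,0])

```text
time: 77.0
tool_pos: [611.8, -244.4, 129.5]
tcp_rot: [0.001, 3.14, 0.001]
contact_force: [-1.8, 2.0, 7.9]
gripper_width: 5.2
gripper_force: 39.8
```

Request:
step_arm(dp=[[0,0,0],[0,0,0],[0,0,0],[0,0,-0.5],[0,0,-1],[0,0,-1],[0,0,-1],[0,0,-0.5],[0,0,0]], dr=[[0,0,0],[0,0,0],[0,0,0],[0,0,0],[0,0,0],[0,0,0],[0,0,0],[0,0,0],[0,0,0]], gripper=[0.45,0.45,0.45,0.45,0.45,0.45,0.45,0.45,0.45])

```text
time: 78.12
tool_pos: [611.5, -245.4, 229.1]
tcp_rot: [0.002, 3.14, -0.001]
contact_force: [-0.7, 0.3, 0.2]
gripper_width: 38.3
gripper_force: 0.0
```

Request:
step_arm(dp=[[0.5,0.9,0],[0.5,0.9,0],[0.5,0.9,0],[0.5,0.9,0],[0.5,0.9,0],[0.5,0.9,0],[0.5,0.9,0],[0.5,0.9,0],[0,0,0]], dr=[[0,0,0],[0,0,0],[0,0,0],[0,0,0],[0,0,0],[0,0,0],[0,0,0],[0,0,0],[0,0,0]], gripper=[0.45,0.45,0.45,0.45,0.45,0.45,0.45,0.45,0.45])

```text
time: 79.25
tool_pos: [510.1, -63.3, 227.3]
tcp_rot: [0.003, -3.14, -0.001]
contact_force: [0.7, -0.1, 0.2]
gripper_width: 38.4
gripper_force: 0.0
```

```bash
python3 look.py wrist,top red 134 610 -285 yellow 116 610 -286 green 98 610 -286 blue 80 610 -286 orange 62 610 -286; python3 - <<'E'
from h import *
im,_,_=cap("wrist"); im2,_,_=cap("side")
cv2.imwrite("pics/f.png",np.vstack([im[:270],cv2.resize(im2[130:210,200:340],(560,320))]))
E
```

```text
79.2 [510.1 -63.3 227.3] [ 3.00e-03 -3.14e+00 -1.00e-03] 38.4
wrist red [ 608.7 -284.2   41.7    3.8 1696. ]
wrist yellow [ 608.8 -283.3   49.9    2.7 1574. ]
wrist green [ 609.5 -285.9   57.9    2.  1223. ]
wrist blue [ 608.6 -285.    65.9    2.2 1379. ]
wrist orange [ 606.5 -283.8   73.8    5.8 1867. ]
top red [ 610.3 -283.8   39.8    1.9  255. ]
top yellow [ 611.5 -285.5   51.1    2.7  345. ]
top green [ 611.4 -286.4   58.6    1.9  188. ]
top blue [ 611.2 -286.3   65.8    1.9  133. ]
top orange [ 609.5 -282.    70.4   16.   209. ]
```

View pics/f.png

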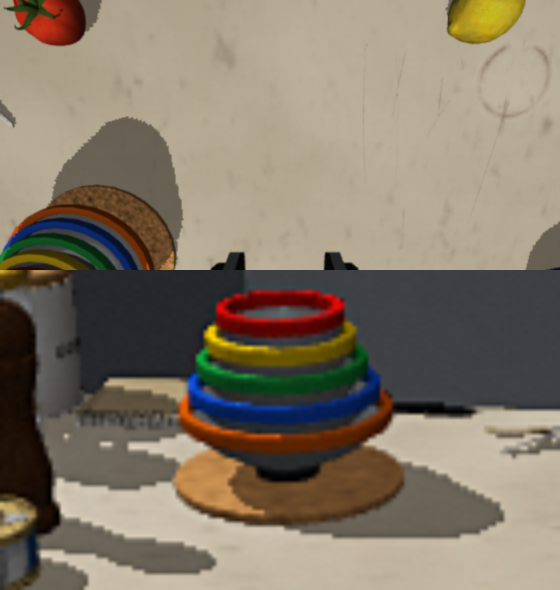

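The side crop shows all five covers stacked level: orange (288,425), blue, green, yellow, red (280,310). The stack is centred on the mat (290,480), and the rim fits agree to within about 2 mm.

```bash
python3 -c "
from plant import ctrl; print(ctrl.close_job())"
```

```text
the job is handed in; nothing more can be done
None
```

The job is handed in: orange, blue, green, yellow and red are nested knob-down in the middle of the cork mat, level and with rim centres within about 2–3 mm in the last camera fits; I moved nothing else.

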